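# Tape out, fullest tin up

## Robot

A 6-joint arm with a two-finger parallel gripper is mounted at the origin on the work surface. World frame = base frame: x ahead of the robot, y to its left, z up, the work surface at z = 0. Lengths are in m, angles in rad, forces in N, time in s.
With the tool pointing down it reaches from about 0.375 to 0.925 m from the base axis. Payload 5.7 kg.
Tool frame: the origin (TCP) lies midway between the tips of the shut fingers; the grasp point (between the pads) lies 19 mm behind it; z points along the fingers, y is the line along which they close (so a half turn about z gives the same grasp; the last joint's range is limited). The gripper opens to 88 mm and grips with 3 to 60 N. Pads are 20 mm wide; open, the fingers measure 115 mm over their backs; the gripper's body (75 mm by 178 mm) begins 61 mm behind the grasp point.
Start: joints at [1.178, 0.359, 1.51, -0, 1.272, -0.115], TCP at [0.165, 0.577, 0.223] pointing down, gripper open.
Joint ranges: [-2.97, 2.97], [-1.01, 2.36], [0.21, 2.38], [-0.96, 4.11], [0.2, 2.71], [-2.98, 2.98]. Speed limits (rad/s): [2.39, 2.39, 3.14, 3.14, 3.14, 3.14].

## Interface

Orientations are given as a unit quaternion [x, y, z, w].
In Python, from bench import move_ptp, servo_line, goto_joints, move_gripper, sleep, inverse_kinematics, capture, PlanningError, close_job, spot_in, silhouettes, current_clock, current_joint_pos, current_qvel, current_joint_torque, current_position, current_orientation, current_force, current_torque, current_finger_gap, current_grip_force gives the robot as it stands. Calls block until the motion is done:
- move_ptp(position, orientation): joint-space move of the TCP to a pose.
- servo_line(position, orientation=None, rate=0.15, contact_N=None): straight line of the TCP; orientation=None keeps the orientation; rate is the mean speed in m/s. With contact_N (N) it stops when the force on the tool has changed by that much, and returns True; else False.
- goto_joints(angles): joint-space move.
- move_gripper(opening): finger opening in m; the grip force is fixed at half the most; returns when the fingers have stopped.
- sleep(seconds).
- inverse_kinematics(position, orientation): joint angles nearest the present ones, or None.
- capture(name): name is "scene" or "top"; returns a dict with "image" (420x560x3 uint8, blue, green, red), "range_z" (420x560 float32, m along the optical axis (not along the pixel's ray), 0 where there is no reading), "intrinsics" (3x3 intrinsics, pixels), "k1" (the pictures are not rectified: a ray, as slopes to the right and down, at radius r is drawn at 1 + k1 r^2 times it, then the intrinsics apply), "R" (3x3) and "t" (3): a world point X has camera coordinates R X + t. Camera axes: x right, y down, z forward; pixel columns grow to the right and rows downward; lengths in m; the calibration is good to about 2 mm. A picture is of the moment at which its call begins.
A pose or a line that the arm cannot do raises PlanningError and nothing moves.
- close_job(): hands the job in; it is judged then, once.
Trained networks look in the newest picture that a camera, given by its name, has taken for a name from the list of things; names that differ only in an ending like _2 or _b are one class to them, and where a whole thing is asked for, a point or a joint stands for the part that bears it (a point fixed in the world has none). Each returns a list of dicts, best first, with "conf" (0 to 1); they miss things now and then, are a little off and sometimes report something else, mostly with a low value. They report only what shows in the picture. A call takes as long as a camera call.
- spot_in(camera, query): "xy" ([column, row] in pixels, amid what is visible of it).
- silhouettes(camera, query): "region" (420x560 bool, what is visible of it) and "xy" ([column, row] in pixels, amid what is visible of it).
Readings, each from a call of its own:
- current_clock(): time.
- current_joint_pos(): joint angles.
- current_qvel(): joint speeds.
- current_joint_torque(): joint torques, N m.
- current_position(): TCP position.
- current_orientation(): TCP orientation.
- current_force(): force on the tool from outside, world axes, zero at the start.
- current_torque(): the same for the moment, N m.
- current_finger_gap(): finger opening in m.
- current_grip_force(): force on a finger pad.
Only numpy, scipy, OpenCV 4.12 (cv2) and the standard library are available. Lean on these libraries where they do the work, as an engineer would, in place of code of your own. Each camera call takes 0.05 s, during which the arm holds its last target. There are 200 camera calls.

## Task

I want to tape the lid of the fullest of these three closed tins of tungsten pins. Slide the roll of tape up off its post and lay it flat on the cork mat for me, then heft the three tins one after another: set the lighter ones gently back upright on the board where they stood, and hold the heaviest one up, upright, at least 20 cm above the bench, and finish while still holding it there so that I can tape it. Leave the glassware and everything else on the bench alone.

Things in the scene. Friction and masses are not known exactly. Their poses are not given: they have to be found in the camera images.
- board: thin pale heatproof board lying on the bench, fixed, 270 by 420 by 4 mm thick, on which the three tins and some glassware stand. Origin at the centre of its underside
- post: tape post, fixed: round grey base 90 mm across and 12 mm thick, with an upright steel pin 19 mm thick and a domed end 74 mm above the bench. Origin at the centre of the base's underside, z up along the pin. Which of two places the post and the mat have varies
- tape: roll of white woven glass tape on a cardboard core, 62 mm across, 30 mm high, hole 26 mm, about 0.1 kg; it lies flat on the post's base (from 12 to 42 mm above the bench), the pin through its hole with 3.5 mm play all round. Origin at the centre of its underside, z along its axis
- mat: cork mat, fixed, 170 mm square, 5 mm thick, flat on the bench. Origin at the centre of its underside, x and y along its edges
- tin_1: plain closed metal tin with a slip lid, 60 mm across, 85 mm tall, straight sided, standing on the board (underside at z = 4 mm); all three look alike. Origin at the centre of its underside, z up. Its contents cannot be seen and hardly shift: it weighs 0.2 to 0.7 kg in all, the heaviest at least 0.15 kg more than each other one, and that may be any of the three
- tin_2: plain closed metal tin with a slip lid, 60 mm across, 85 mm tall, straight sided, standing on the board (underside at z = 4 mm); all three look alike. Origin at the centre of its underside, z up. Its contents cannot be seen and hardly shift: it weighs 0.2 to 0.7 kg in all, the heaviest at least 0.15 kg more than each other one, and that may be any of the three
- tin_3: plain closed metal tin with a slip lid, 60 mm across, 85 mm tall, straight sided, standing on the board (underside at z = 4 mm); all three look alike. Origin at the centre of its underside, z up. Its contents cannot be seen and hardly shift: it weighs 0.2 to 0.7 kg in all, the heaviest at least 0.15 kg more than each other one, and that may be any of the three
- conical_flask: small glass conical flask, 51 mm across the foot, 83 mm tall. A bystander; stands loose among the tins, its centre at least 95 mm from a tin's. Origin at the centre of its underside
- beaker: small glass beaker, 48 mm across, 68 mm tall. A bystander; stands loose among the tins, its centre at least 95 mm from a tin's. Origin at the centre of its underside
- bung: cork bung, 44 to 52 mm across, 45 mm tall. A bystander; stands loose among the tins, its centre at least 95 mm from a tin's. Origin at the centre of its underside
- file: flat file 257 mm long with a turned wooden handle, lying behind the tins, at most 24 mm high, its x axis along the blade, origin at the handle's front end. A bystander; loose. 
- round_flask: round glass flask (72 mm ball) sitting in a cork ring 84 mm across, 116 mm tall in all. A bystander; loose. Origin at the centre of its underside
- marver: graphite marver plate, 80 mm square, 24 mm high. A bystander; loose. Origin at the centre of its underside

How it is judged:
On the way, in this order (a step that is already met when the one before it is completed fails the run):
1. the roll of tape is off its post and lies released, flat on the cork mat (x of tape in the frame of mat between -0.058 and 0.058 m and y of tape in the frame of mat between -0.058 and 0.058 m and (z of tape in the frame of mat below 0.01 m or (angle between tape's own z axis and vertical above 3.04 rad and z of tape in the frame of mat below 0.04 m)) and (angle between tape's own z axis and vertical below 0.1 rad or angle between tape's own z axis and vertical above 3.04 rad) and contact force between the fingers and tape below 0.1 N and linear speed of tape below 0.03 m/s), for 0.2 s.
2. the heaviest tin is held up while the two lighter ones stand on the board (((height (world z) of tin_1 above 0.17 m and angle between tin_1's own z axis and vertical below 0.25 rad and contact force between the fingers and tin_1 above 2 N and linear speed of tin_1 below 0.05 m/s and contact force between tin_2 and board between 1.5 and 4.4 N and angle between each of tin_2, tin_3's own z axis and vertical below 0.1 rad and distance of each of tin_2, tin_3 from where it was at the start of the episode below 0.05 m and contact force between the fingers and tin_2 below 0.1 N and contact force between tin_3 and board between 1.5 and 4.4 N and contact force between the fingers and tin_3 below 0.1 N) or (height (world z) of tin_2 above 0.17 m and angle between tin_2's own z axis and vertical below 0.25 rad and contact force between the fingers and tin_2 above 2 N and linear speed of tin_2 below 0.05 m/s and contact force between tin_1 and board between 1.5 and 4.4 N and angle between each of tin_1, tin_3's own z axis and vertical below 0.1 rad and distance of each of tin_1, tin_3 from where it was at the start of the episode below 0.05 m and contact force between the fingers and tin_1 below 0.1 N and contact force between tin_3 and board between 1.5 and 4.4 N and contact force between the fingers and tin_3 below 0.1 N) or (height (world z) of tin_3 above 0.17 m and angle between tin_3's own z axis and vertical below 0.25 rad and contact force between the fingers and tin_3 above 2 N and linear speed of tin_3 below 0.05 m/s and contact force between tin_1 and board between 1.5 and 4.4 N and angle between each of tin_1, tin_2's own z axis and vertical below 0.1 rad and distance of each of tin_1, tin_2 from where it was at the start of the episode below 0.05 m and contact force between the fingers and tin_1 below 0.1 N and contact force between tin_2 and board between 1.5 and 4.4 N and contact force between the fingers and tin_2 below 0.1 N))), for 0.3 s.
At the end, for the whole second after the job is handed in: Tape flat and released on the cork mat (centre within 58 mm of its middle each way). Heaviest tin in the fingers, still, upright (0.25 rad), underside over 170 mm above the bench. The lighter two upright on the board, untouched, within 50 mm of where they started (all of step 1 and ((height (world z) of tin_1 above 0.17 m and angle between tin_1's own z axis and vertical below 0.25 rad and contact force between the fingers and tin_1 above 2 N and linear speed of tin_1 below 0.05 m/s and contact force between tin_2 and board between 1.5 and 4.4 N and angle between each of tin_2, tin_3's own z axis and vertical below 0.1 rad and distance of each of tin_2, tin_3 from where it was at the start of the episode below 0.05 m and contact force between the fingers and tin_2 below 0.1 N and contact force between tin_3 and board between 1.5 and 4.4 N and contact force between the fingers and tin_3 below 0.1 N) or (height (world z) of tin_2 above 0.17 m and angle between tin_2's own z axis and vertical below 0.25 rad and contact force between the fingers and tin_2 above 2 N and linear speed of tin_2 below 0.05 m/s and contact force between tin_1 and board between 1.5 and 4.4 N and angle between each of tin_1, tin_3's own z axis and vertical below 0.1 rad and distance of each of tin_1, tin_3 from where it was at the start of the episode below 0.05 m and contact force between the fingers and tin_1 below 0.1 N and contact force between tin_3 and board between 1.5 and 4.4 N and contact force between the fingers and tin_3 below 0.1 N) or (height (world z) of tin_3 above 0.17 m and angle between tin_3's own z axis and vertical below 0.25 rad and contact force between the fingers and tin_3 above 2 N and linear speed of tin_3 below 0.05 m/s and contact force between tin_1 and board between 1.5 and 4.4 N and angle between each of tin_1, tin_2's own z axis and vertical below 0.1 rad and distance of each of tin_1, tin_2 from where it was at the start of the episode below 0.05 m and contact force between the fingers and tin_1 below 0.1 N and contact force between tin_2 and board between 1.5 and 4.4 N and contact force between the fingers and tin_2 below 0.1 N))); the arm keeps its last pose, push and grip.
It fails at once if a tin or the tape is dropped (falls faster than 0.7 m/s out of the fingers) ((linear speed of tin_1 above 0.7 m/s and contact force between the fingers and tin_1 below 0.05 N) or (linear speed of tin_2 above 0.7 m/s and contact force between the fingers and tin_2 below 0.05 N) or (linear speed of tin_3 above 0.7 m/s and contact force between the fingers and tin_3 below 0.05 N) or (linear speed of tape above 0.7 m/s and contact force between the fingers and tape below 0.05 N)).
It fails at once if a tin is tipped over (more than 0.7 rad) (angle between any of tin_1, tin_2, tin_3's own z axis and vertical above 0.7 rad).
It fails at once if glassware or a tool on the bench is moved by more than 30 mm or tipped over (distance of any of conical_flask, beaker, bung, file, round_flask, marver from where it was at the start of the episode above 0.03 m or angle between any of conical_flask, beaker, bung, file, round_flask, marver's own z axis and vertical above 0.5 rad).
It also fails if it takes over 67 s, if anything falls off the work surface, if the arm or the gripper's body presses on something with over 40 N, if the wrist force passes 120 N, or if a joint passes its speed limit or range.

## Working session

There is one attempt and no reset: what is moved stays moved. The work goes in short steps, each a Python script; the robot and the scene stay as the last script left them, time stands still between calls to the robot, and variables do not carry over. Pictures are saved under pics/ and viewed, at most 10 in all, crops included, and the job is handed in when it is done.

```bash
mkdir -p pics; cat > h.py <<'E'
import numpy as np, cv2
from bench import *
def undist(c,uv):
    K=c["intrinsics"];k1=c["k1"]
    uv=np.atleast_2d(np.asarray(uv,float))
    d=np.c_[(uv[:,0]-K[0,2])/K[0,0],(uv[:,1]-K[1,2])/K[1,1]]
    s=d.copy()
    for _ in range(20): s=d/(1+k1*(s**2).sum(1,keepdims=True))
    return s
def cloud(c,mask):
    v,u=np.nonzero(mask&(c["range_z"]>0)); z=c["range_z"][v,u].astype(float)
    s=undist(c,np.c_[u,v]); P=np.c_[s*z[:,None],z]
    return (P-np.array(c["t"]))@np.array(c["R"])
E
python3 - <<'E'
from h import *
for n in("scene","top"):
    c=capture(n); cv2.imwrite(f"pics/{n}.png",c["image"])
    print(n,np.array(c["R"]).round(2).tolist(),np.array(c["t"]).round(3), c["k1"])
    for q in("tape","post","mat","tin_1","board","conical_flask","beaker","bung","file","round_flask","marver"):
        for d in silhouettes(n,q):
            if d["conf"]<.3: continue
            P=cloud(c,d["region"])
            if len(P)<5: continue
            zt=np.percentile(P[:,2],97); T=P[P[:,2]>zt-.012]
            (r,r2)=cv2.minEnclosingCircle(T[:,:2].astype(np.float32))
            print(q,round(d["conf"],2),np.round(d["xy"]),len(P),"med",np.median(P,0).round(3),"ztop",zt.round(3),"topcirc",np.round(r,3),round(r2,3),"min",P.min(0).round(3),"max",P.max(0).round(3))
print(current_clock(),current_force(),current_orientation())
E
```

```text
scene [[0.25, 0.97, -0.0], [0.67, -0.17, -0.73], [-0.7, 0.18, -0.69]] [-0.111 -0.38   1.404] -0.01425698866462292
tape 0.84 [198. 199.] 502 med [ 0.525 -0.193  0.041] ztop 0.044 topcirc [ 0.508 -0.191] 0.03 min [ 0.484 -0.221  0.012] max [ 0.537 -0.163  0.046]
tape 0.55 [103. 224.] 4578 med [ 0.523 -0.398  0.005] ztop 0.008 topcirc [ 0.511 -0.4  ] 0.122 min [ 0.406 -0.5   -0.004] max [ 0.618 -0.297  0.011]
tape 0.3 [313. 197.] 1268 med [0.614 0.032 0.07 ] ztop 0.092 topcirc [0.595 0.039] 0.032 min [0.464 0.008 0.003] max [0.627 0.109 0.094]
post 0.65 [202. 213.] 650 med [ 0.527 -0.19   0.012] ztop 0.072 topcirc [ 0.509 -0.191] 0.01 min [ 0.416 -0.235 -0.001] max [ 0.555 -0.144  0.076]
mat 0.68 [368. 184.] 1251 med [0.606 0.161 0.067] ztop 0.092 topcirc [0.589 0.169] 0.032 min [0.455 0.139 0.003] max [0.62  0.261 0.094]
mat 0.56 [102. 224.] 4540 med [ 0.522 -0.399  0.006] ztop 0.008 topcirc [ 0.512 -0.398] 0.12 min [ 0.409 -0.498 -0.002] max [ 0.616 -0.299  0.011]
tin_1 0.84 [368. 186.] 1253 med [0.606 0.162 0.067] ztop 0.092 topcirc [0.589 0.169] 0.032 min [0.455 0.139 0.003] max [0.
[... 3281 characters left out ...]
.059 0.078]
bung 0.63 [211. 258.] 293 med [0.479 0.167 0.049] ztop 0.055 topcirc [0.478 0.168] 0.026 min [0.453 0.143 0.022] max [0.503 0.194 0.058]
file 0.74 [210. 164.] 527 med [0.735 0.175 0.017] ztop 0.026 topcirc [0.737 0.205] 0.129 min [ 0.721  0.076 -0.001] max [0.749 0.334 0.03 ]
round_flask 0.9 [340. 144.] 726 med [ 0.761 -0.181  0.059] ztop 0.117 topcirc [ 0.772 -0.186] 0.013 min [ 0.73  -0.225 -0.004] max [ 0.82  -0.145  0.123]
marver 0.71 [399. 167.] 882 med [ 0.721 -0.347  0.023] ztop 0.028 topcirc [ 0.721 -0.348] 0.056 min [ 0.679 -0.398 -0.003] max [ 0.766 -0.303  0.032]
1.2 [ 0.19695276 -0.14522095 -0.04551967] [ 1.38437843e-01  9.90371123e-01 -4.37345404e-05 -6.33686027e-06]
```

View pics/scene.png

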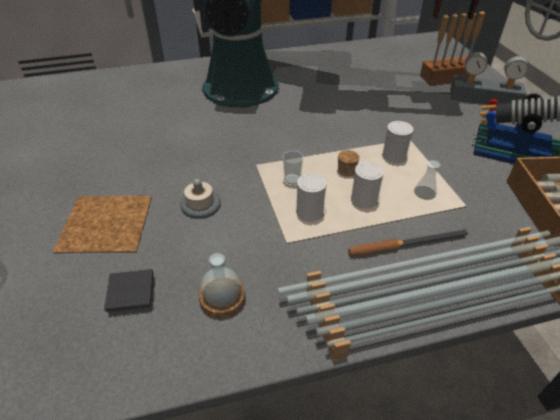

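View pics/top.png

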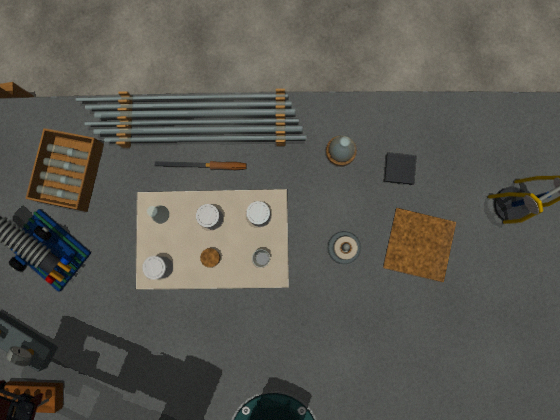

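The scene camera shows the post and tape at about (200,200), the mat at (103,224) and the tins at (312,196), (368,186) and (398,143). The top view agrees with this, so the low-confidence extra detections are false. I'll do the tape first.

```bash
python3 - <<'E'
from h import *
Q=[0,1,0,0]
if inverse_kinematics([.506,-.192,.16],Q) is None: print("no ik"); Q=[1,0,0,0]
x,y=.506,-.192
move_ptp([x,y,.14],Q); print(current_clock(),current_joint_pos())
print(servo_line([x,y,.019],rate=.12,contact_N=8),current_position())
move_gripper(.05); print("gap",current_finger_gap(),current_grip_force(),current_force())
servo_line([x,y,.12],rate=.12); print(current_finger_gap(),current_force(),current_clock())
servo_line([.512,-.398,.12],rate=.25)
print(servo_line([.512,-.398,.010],rate=.08,contact_N=4),current_position())
move_gripper(.085)
servo_line([.512,-.398,.15],rate=.2); print(current_clock())
c=capture("scene"); cv2.imwrite("pics/s2.png",c["image"])
for d in silhouettes("scene","tape"):
    P=cloud(c,d["region"]); print(d["conf"],d["xy"],np.median(P,0),np.percentile(P[:,2],[3,97]))
E
```

```text
4.1667 [-4.89238685e-01  3.66502050e-01  1.73300781e+00  2.14224764e-04
  1.04196930e+00 -2.06097093e+00]
False [ 0.50655622 -0.19225543  0.01959701]
gap 0.06197138043227968 30.000613695010543 [-0.00997175  1.43247514  4.48271439]
0.06193640207113686 [ 0.25389176 -0.21350731 -0.64546777] 6.85
True [ 0.51162429 -0.39758617  0.01222122]
10.4833
0.62 [102.0, 216.9] [ 0.52406638 -0.39563883  0.03365377] [0.00989567 0.03739246]
```

View pics/s2.png

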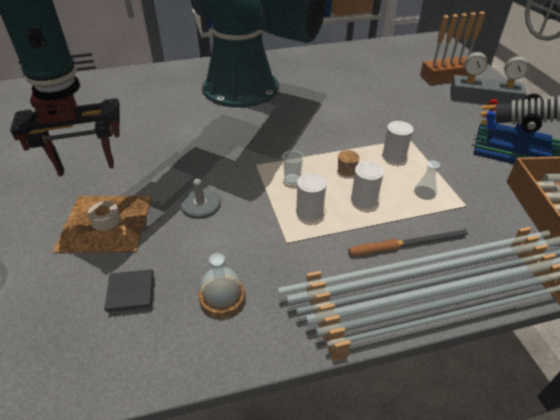

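The tape lies flat on the mat at (103,215) and the post at (200,200) is bare. Next I'll heft the tins.

```bash
python3 - <<'E'
from h import *
Q=[0,1,0,0]; T=[(.593,.0385),(.588,.1685),(.4525,.306)]; zg=.045; W=[]
def fz():
    v=[]
    for _ in range(8): v.append(current_force()[2]); sleep(.03)
    return np.mean(v)
def grasp(x,y):
    servo_line([x,y,zg],rate=.12,contact_N=10)
    z=current_position()[2]; move_gripper(.05)
    print("z",z,"gap",current_finger_gap(),current_grip_force()); return z
for i,(x,y) in enumerate(T):
    move_ptp([x,y,.17],Q); servo_line([x,y,.125],rate=.15); sleep(.15); b=fz()
    grasp(x,y); servo_line([x,y,.125],rate=.1); sleep(.25)
    W.append((b-fz())/9.81); print(i,"kg",W[-1],"gap",current_finger_gap(),current_clock(),flush=True)
    if i==2 and np.argmax(W)==2: break
    servo_line([x,y,zg+.006],rate=.1)
    print("down",servo_line([x,y,zg-.003],rate=.02,contact_N=2.5),current_position()[2])
    move_gripper(.086); servo_line([x,y,.17],rate=.15)
k=int(np.argmax(W)); x,y=T[k]
if k!=2: move_ptp([x,y,.17],Q); grasp(x,y)
servo_line([x,y,.28],rate=.12); sleep(.3)
print("hold",k,current_position(),current_finger_gap(),current_grip_force(),current_clock())
for n in("scene","top"):
    c=capture(n); cv2.imwrite(f"pics/{n}3.png",c["image"])
    for q in("tin_1","tape","beaker","conical_flask","bung"):
        for d in silhouettes(n,q):
            if d["conf"]<.5: continue
            P=cloud(c,d["region"]); zt=np.percentile(P[:,2],97); S=P[P[:,2]>zt-.012]
            r,rr=cv2.minEnclosingCircle(S[:,:2].astype(np.float32)); print(n,q,round(d["conf"],2),np.round(d["xy"]),np.round(r,3),round(rr,3),zt.round(3))
E
```

```text
z 0.0454120619198313 gap 0.060698900661892805 30.000628419220448
0 kg 0.23510619043796818 gap 0.060585795628405444 15.875
down True 0.045381414695131586
z 0.04543218154542015 gap 0.06022435174883244 30.00052518211305
1 kg 0.3372568265898282 gap 0.06025717255819721 22.975
down True 0.04527191439040052
z 0.04535555686916204 gap 0.06055615998690475 30.001005213707685
2 kg 0.6159330004171656 gap 0.060579881734073915 30.3
hold 2 [0.45235971 0.30594    0.27965438] 0.06069152902993027 29.99909123405814 32.0417
scene tin_1 0.78 [417.  52.] [0.453 0.305] 0.032 0.325
scene tin_1 0.66 [346. 162.] [0.48  0.169] 0.027 0.052
scene tin_1 0.65 [367. 187.] [0.589 0.171] 0.032 0.092
scene tin_1 0.65 [312. 194.] [0.596 0.038] 0.032 0.092
scene tape 0.69 [102. 218.] [ 0.51  -0.396] 0.032 0.038
scene beaker 0.84 [293. 168.] [0.517 0.032] 0.065 0.073
scene conical_flask 0.61 [431. 184.] [0.602 0.315] 0.015 0.089
scene bung 0.67 [347. 164.] [0.482 0.169] 0.026 0.052
top tin_1 0.98 [256. 215.] [0.593 0.038] 0.03 0.094
top tin_1 0.73 [209. 215.] [0.587 0.169] 0.031 0.094
top tape 0.81 [418. 243.] [ 0.509 -0.396] 0.031 0.039
top tape 0.5 [208. 166.] [0.738 0.205] 0.13 0.025
top beaker 0.63 [259. 261.] [0.476 0.032] 0.022 0.072
top beaker 0.53 [425. 242.] [ 0.51  -0.396] 0.031 0.04
top conical_flask 0.76 [154. 212.] [0.598 0.317] 0.015 0.091
top bung 0.78 [212. 260.] [0.478 0.169] 0.026 0.054
```

View pics/scene3.png

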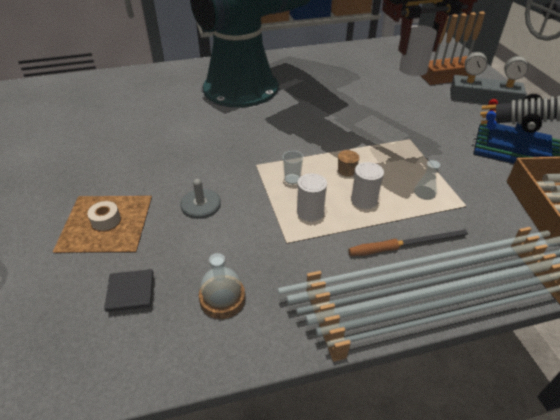

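The third tin is held upright at (418,50) with its underside about 0.24 m up. The other two tins stand at (312,196) and (368,186), the tape is flat at (104,215), and the glassware hasn't moved.

```bash
python3 -c "
from bench import *
print(close_job())"
```

```text
the job is handed in; nothing more can be done
None
```

The tape lies flat on the cork mat, the two lighter tins (about 0.24 and 0.34 kg) are back upright where they stood, and the arm is holding the heaviest one (about 0.62 kg) upright with its underside about 0.24 m above the bench; the job is handed in, but no verdict came back.

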